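# Lay out the lamp board

## Task

Lay out the plywood lamp board for marking its screw holes: slide the clear fuse box into the corner of the fence, one long side flat against the aluminium rail and one end against the end stop, and slide the round ceramic bulb socket against the same rail, centred on the pencil line. Only push them along the board with the fingers, in whichever order suits: do not lift or tip either of them. Leave everything else on the board and bench where it is.

Things in the scene. Friction and masses are not known exactly. Their poses are not given: they have to be found in the camera images.
- board: fixed plywood board, 320 (x) x 580 (y) x 12 mm thick, flat on the bench. Origin: centre of its underside; x points away from the robot to the rail, y to the robot's left along the rail. Carries a fixed aluminium rail 15 mm high, 20 mm thick, 560 mm long along y near its far edge; the rail's near face, which faces the robot, is at x = +100 mm. The board's top is at z = +12 mm.
- rail_face (a point): foot of the rail's near face on the board's top, at the middle of the rail's length; axes as the board's. The face is the plane x = 0 of this frame.
- end_stop: fixed aluminium block on the board near the left end of the rail, 90 (x) x 25 (y) x 30 mm high. Origin: at the board's top in the inner corner, where the end stop's right-hand face (plane y = 0) meets the rail's near face (plane x = 0); axes as the board's. The block fills x from -90 to 0 mm, y from 0 to +25 mm. The seated fuse box has its centre at x = -40, y = -60 mm of this frame.
- pencil_line: dark straight pencil line, 3 mm wide, 150 mm long, drawn on the board square to the rail, from the rail towards the robot, right of the middle. Origin: its end at the foot of the rail's near face, on the board's top; the line runs along -x of its own frame, axes as the board's. It marks where the socket's centre goes: the seated socket has its centre at x = -32, y = 0 mm.
- fuse_box: loose closed fuse box, grey base and clear plastic cover over a row of four switches, a plain block 80 (x) x 120 (y) x 50 mm high, about 0.4 kg, standing on the board nearer the robot than the rail, right of the end stop, turned up to 0.35 rad. Origin: centre of its underside; long side along y. Its hidden mass and friction vary.
- bulb_socket: loose round white ceramic bulb socket standing on the board, to the right of the fuse box and at least 20 mm right of the pencil line: base cylinder 64 mm in diameter and 32 mm high, above it a narrower neck 44 mm wide up to 52 mm. About 0.22 kg. Origin: centre of its underside.
- reflector_lamp: bystander: silver reflector lamp standing face down on the board at its left near side, 80 mm in diameter, 104 mm high, narrowing upward. Origin: centre of its underside.
- pliers: bystander: black insulated pliers lying on the board along the rail at its right end, about 165 mm long along own x (jaws at +x), 56 mm wide, 16 mm high. Origin: near the middle, at the board's top.
- screw_jar: bystander: glass screw jar on the bench left or right of the board, 60 mm in diameter, 70 mm high. Origin: centre of its underside.
- tape_measure: bystander: tape measure on the bench left or right of the board, 70 x 36 x 62 mm high. Origin: centre of its underside.
- fuse_carton: bystander: small cardboard carton on the bench left or right of the board, 70 x 50 x 45 mm high. Origin: centre of its underside.
- screwdriver: bystander: screwdriver lying on the bench right of the board, 200 mm long, about 30 mm high, handle to its own -x. Origin: underside, near the middle.
Things that resemble listed ones, but are neither listed nor needed, are in the scene too. Leave any blue look-alike of the bulb_socket alone. Of the things that look like the fuse_box, the larger one is meant.

How it is judged:
At the end, for the whole second after the job is handed in: The fuse box stands flat on the board within 4 mm of touching both the rail and the end stop, parallel to the rail within 0.05 rad; the bulb socket stands upright within 4 mm of touching the rail, its centre within 8 mm of the pencil line; both at rest (x of fuse_box in the frame of end_stop between -0.044 and -0.036 m and y of fuse_box in the frame of end_stop between -0.064 and -0.056 m and angle between the x axis of fuse_box and the x axis of board, either way round below 0.05 rad and angle between each of fuse_box, bulb_socket's own z axis and vertical below 0.05 rad and x of bulb_socket in the frame of pencil_line between -0.036 and -0.028 m and y of bulb_socket in the frame of pencil_line between -0.008 and 0.008 m and linear speed of each of fuse_box, bulb_socket below 0.01 m/s).
It fails at once if the fuse box or the bulb socket is lifted off the board (over 8 mm) (z of any of fuse_box, bulb_socket in the frame of board above 0.02 m).
It fails at once if the fuse box or the bulb socket is tipped over 0.3 rad (angle between any of fuse_box, bulb_socket's own z axis and vertical above 0.3 rad).
It fails at once if the fuse box or the bulb socket falls off the board (z of any of fuse_box, bulb_socket in the frame of board below 0.004 m).
It fails at once if a bystander (lamp, pliers, jar, tape measure, carton, screwdriver) is moved more than 15 mm (distance of any of reflector_lamp, pliers, screw_jar, tape_measure, fuse_carton, screwdriver from where it was at the start of the episode above 0.015 m).
It also fails if it takes over 72 s, if anything falls off the work surface, if the arm or the gripper's body presses on something with over 40 N, if the wrist force passes 120 N, or if a joint passes its speed limit or range.

## Robot

A 6-joint arm with a two-finger parallel gripper is mounted at the origin on the work surface. World frame = base frame: x ahead of the robot, y to its left, z up, the work surface at z = 0. Lengths are in m, angles in rad, forces in N, time in s.
With the tool pointing down it reaches from about 0.375 to 0.975 m from the base axis. Payload 3.8 kg.
Tool frame: the origin (TCP) lies at the very end of the fingers, on their centre line; the grasp point (between the pads) lies 19 mm behind it; z points along the fingers, y is the line along which they close (so a half turn about z gives the same grasp; the last joint's range is limited). The gripper opens to 85 mm and grips with 20 to 120 N. Pads are 22 mm wide; open, the fingers measure 114 mm over their backs; the gripper's body (76 mm by 85 mm) begins 54 mm behind the grasp point. The pads swing forward as they close: fully open they stand 13 mm farther back than shut.
Start: joints at [-1.354, 0.264, 1.604, -0, 1.274, -0.037], TCP at [0.169, -0.653, 0.231] pointing down, gripper open.
Joint ranges: [-2.63, 2.63], [-0.94, 2.18], [0.31, 2.57], [-1.31, 4.45], [0, 2.66], [-2.55, 2.55]. Speed limits (rad/s): [2.57, 2.57, 3.14, 3.14, 3.14, 3.14].

## Interface

Orientations are given as a rotation vector (axis times angle).
In Python, from workcell import bot, vision gives the robot as it stands. The module is installed in compiled form; this text tells all that it offers.
- The arm moves only by the tool play_rows, never from a script. Its argument "moves" is a list that holds one entry, the list of rows, each a list of 7 numbers: the turn, a rotation vector about the tool's x, y, z as a fraction of full scale, then the shift along the tool's x, y, z as a fraction of full scale, then the finger opening in mm, from 0 to 85.4. In form: [[[ax, ay, az, x, y, z, jaw], ...]]. A call has 1 to 5 rows; each row shifts and turns the commanded pose from where the row before left it, along the tool's axes as they then stand; what a row does not reach is not made up. Full scale, the value 1, is 0.1 m for a shift and 0.5 rad for a turn. A row lasts 1/12 s, in which the tool goes at most 41.7 mm and 7.16 degrees, less where a joint would pass 70% of its speed; a pose out of reach is approached as far as the arm can. A call with a number of a shift or a turn outside -1 to 1 is refused whole. A call with a gripper value outside its range is refused whole. The fingers move at their own pace and stop on an object; "newtons" is the grip in N (left out, the last holds). Time passes only in rows, so rows that do not move let the fingers close. It gives the time, the measured TCP pose, the force, the opening and the grip force at its end, in the units of the state.
- bot.read_state(): the state, without advancing time (a new reading comes with each control period).
- vision.read_camera(name): name is "scene" or "top" or "wrist"; returns a dict with "image" (400x640x3 uint8, red, green, blue), "depth" (400x640 float32, m along the optical axis (not along the pixel's ray), 0 where there is no reading), "K" (3x3 intrinsics, pixels), "dist" ([k1, k2, p1, p2, k3] as OpenCV has them; the pictures are not rectified), "R" (3x3) and "t" (3): a world point X has camera coordinates R X + t. Camera axes: x right, y down, z forward; pixel columns grow to the right and rows downward; lengths in m; the calibration is good to about 2 mm. A picture is of the moment at which its call begins.
- bot.finish_job(): hands the job in; it is judged then, once.
The state is a dict: "time": time; "q": joint angles; "joint_vel": joint speeds; "joint_torque": joint torques, N m; "tool_pos": TCP position; "tcp_rot": TCP orientation; "wrist_force": force on the tool from outside, world axes, zero at the start; "torque": the same for the moment, N m; "width": opening from 0.0 (shut) to 1.0 (fully open); "grip_force": force on a finger pad.
Only numpy, scipy, OpenCV 4.12 (cv2) and the standard library are available. Lean on these libraries where they do the work, as an engineer would, in place of code of your own. Each camera call takes 0.05 s, during which the arm holds its last target. There are 200 camera calls.

## Working session

There is one attempt and no reset: what is moved stays moved. The work goes in short steps, Python scripts to look and compute and a tool call to move; the robot and the scene stay as the last step left them, time stands still between calls to the robot, and variables do not carry over. Pictures are saved under pics/ and viewed, at most 10 in all, crops included, and the job is handed in when it is done.

Besides the shell and the picture viewer there is one more tool, called after "Call:" as name([rows], argument=value, ...), one row to a line, values as JSON. play_rows: Moves the arm, as the interface text tells. Its arguments: {"type":"object","properties":{"moves":{"type":"array","items":{"type":"array","items":{"type":"array","items":{"type":"number"}}}},"newtons":{"type":"number"}},"required":["moves"]}

```bash
mkdir -p pics; python3 - <<'E'
from workcell import bot, vision
import cv2, numpy as np
for n in ("top","scene"):
    c=vision.read_camera(n); np.savez(f"{n}0.npz",**c)
    cv2.imwrite(f"pics/{n}0.png",c["image"][:,:,::-1]); print(n,c["K"].tolist(),c["dist"],(-c["R"].T@c["t"]),c["R"].tolist())
s=bot.read_state(); print({k:s[k] for k in("time","tool_pos","tcp_rot","width","wrist_force")})
E
```

```text
top [[363.7369459907645, 0.0, 312.77256861114904], [0.0, 363.7369459907645, 197.1835000848324], [0.0, 0.0, 1.0]] [-0.03268042  0.          0.          0.          0.        ] [0.3265996  0.00406282 1.1203631 ] [[-0.015936054554722055, -0.9998659248361217, 0.0037649059531345342], [-0.9873974530404994, 0.015144149877377756, -0.15753388350963296], [0.1574557458283565, -0.006227927110888782, -0.9875064055638005]]
scene [[455.8689820412274, 0.0, 314.5958105149282], [0.0, 455.8689820412274, 196.41707575275294], [0.0, 0.0, 1.0]] [-0.07421321  0.          0.          0.          0.        ] [ 1.11163554 -0.01956362  1.01120172] [[0.024542063994590007, 0.9996970095815283, -0.001891065476215635], [0.8470594755425814, -0.021799444849854577, -0.5310508724197379], [-0.53093119327123, 0.011431239564808177, -0.8473378280081679]]
{'time': 0.1, 'tool_pos': array([ 0.16933348, -0.65275119,  0.23005717]), 'tcp_rot': array([-3.11430699e+00, -3.97317192e-01,  2.82974674e-04]), 'width': 1.0039480589902239, 'wrist_force': array([ 0.29807127, -0.06832406, -0.28816154])}
```

View pics/top0.png

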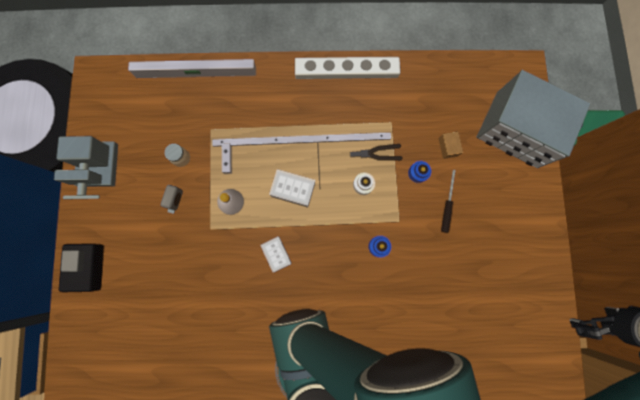

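View pics/scene0.png

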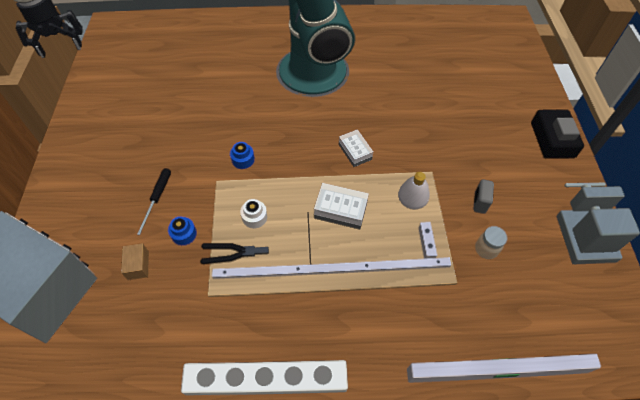

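The large white box on the board at top (292,188), scene (341,205), is the fuse box. The one at top (275,254) is smaller and on the bench. The white socket is at top (365,183). The blue ones at (420,171) and (380,246) are look-alikes. I'll confirm this in a crop and measure.

```bash
cat > h.py <<'E'
import cv2, numpy as np
def ray(c,uv,z):
    uv=np.asarray(uv,float).reshape(-1,1,2)
    n=cv2.undistortPoints(uv,c["K"],c["dist"]).reshape(-1,2)
    d=np.c_[n,np.ones(len(n))]@c["R"]; o=-c["R"].T@c["t"]
    return o+d*((z-o[2])/d[:,2])[:,None]
def cloud(c):
    v,u=np.mgrid[0:400,0:640]; uv=np.stack([u,v],-1).reshape(-1,1,2).astype(float)
    n=cv2.undistortPoints(uv,c["K"],c["dist"]).reshape(-1,2)
    P=np.c_[n,np.ones(len(n))]*c["depth"].reshape(-1,1)
    return ((P-c["t"])@c["R"]).reshape(400,640,3)
def blobs(c,z0,z1,box,zp,minpix=15):
    """top faces: depth height in z0..z1, inside pixel box; rays cast on plane zp"""
    P=cloud(c); m=((P[...,2]>z0)&(P[...,2]<z1)&(c["depth"]>0)).astype(np.uint8)
    k=np.zeros_like(m); u0,v0,u1,v1=box; k[v0:v1,u0:u1]=1; m*=k
    n,l,s,ce=cv2.connectedComponentsWithStats(m); out=[]
    for i in range(1,n):
        if s[i,4]<minpix: continue
        ct=max(cv2.findContours((l==i).astype(np.uint8),cv2.RETR_EXTERNAL,cv2.CHAIN_APPROX_NONE)[0],key=len).reshape(-1,2)
        X=ray(c,ct,zp)[:,:2].astype(np.float32)
        out.append((ce[i].round(1).tolist(),int(s[i,4]),cv2.minAreaRect(X)))
    return out
E
python3 - <<'E'
from h import *
t=dict(np.load("top0.npz")); s=dict(np.load("scene0.npz"))
for nm,c,box in(("top",t,(200,115,410,235)),("scene",s,(200,165,460,300))):
    P=cloud(c)
    print(nm,"board z",np.median(P[145:160,330:345,2] if nm=="top" else P[215:235,275:290,2]))
    for lab,z0,z1,zp in(("rail",.021,.033,.027),("stop",.037,.048,.042),("box/neck",.055,.070,.062)):
        for b in blobs(c,z0,z1,box,zp): print(lab,b[0],b[1],np.round(b[2][0],4),np.round(b[2][1],4),round(b[2][2],1))
a=cv2.resize(t["image"][115:275,200:440],None,fx=3.3,fy=3.3,interpolation=cv2.INTER_CUBIC)
cv2.imwrite("pics/crop0.png",a[:,:,::-1])
E
```

```text
top board z 0.012157340616584609
rail [300.6, 139.3] 1192 [0.6478 0.0276] [0.0981 0.5554] 1.5
rail [377.7, 152.8] 433 [ 0.6404 -0.1999] [0.1587 0.0516] 89.3
rail [237.3, 208.4] 30 [0.47   0.2293] [0.0188 0.068 ] 43.4
stop [225.2, 158.3] 242 [0.6243 0.2638] [0.0891 0.0245] 1.3
stop [362.9, 184.6] 114 [ 0.5397 -0.1584] [0.0607 0.062 ] 88.0
stop [236.8, 203.7] 60 [0.4851 0.2282] [0.034 0.073] 73.4
box/neck [291.6, 187.2] 1083 [0.5264 0.0595] [0.12   0.0805] 73.1
box/neck [364.5, 182.0] 190 [ 0.5387 -0.157 ] [0.0449 0.0424] 89.1
box/neck [231.5, 202.8] 89 [0.486  0.2442] [0.0496 0.0638] 40.6
scene board z 0.011775538792543094
rail [410.9, 203.7] 89 [0.5189 0.2398] [0.0781 0.036 ] 72.8
rail [255.8, 222.5] 61 [ 0.5632 -0.1555] [0.027  0.0609] 12.2
rail [336.5, 221.0] 119 [0.5683 0.0469] [0.1182 0.0087] 73.2
rail [333.3, 266.9] 2104 [0.6522 0.0279] [0.109  0.5584] 2.7
rail [231.2, 251.8] 716 [ 0.6494 -0.2008] [0.1601 0.0547] 88.8
stop [412.5, 198.7] 132 [0.5113 0.242 ] [0.0749 0.0484] 68.5
stop [253.5, 215.6] 176 [ 0.5469 -0.1592] [0.0588 0.0629] 11.1
stop [336.4, 217.8] 114 [0.5676 0.0471] [0.118  0.0086] 73.3
stop [428.2, 239.4] 347 [0.63   0.2611] [0.026  0.0908] 89.5
box/neck [414.2, 192.7] 158 [0.5083 0.2424] [0.0636 0.0434] 66.9
box/neck [341.0, 201.6] 1405 [0.5327 0.0572] [0.12   0.0834] 73.3
box/neck [251.9, 207.5] 265 [ 0.5442 -0.1593] [0.0484 0.0438] 2.2
```

View pics/crop0.png

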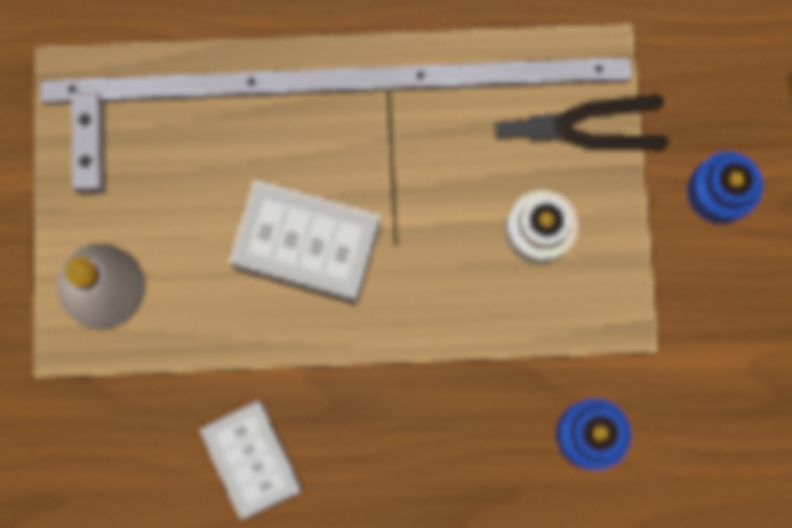

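The crop confirms it: the clear-covered big box with four switches sits at crop (305,240), and the white socket is at (543,225) with the pliers above it. Next I'll fit the rail, corner and pencil line.

```bash
cat >> h.py <<'E'
def frame(c,name):
    """rail near top edge & pencil line -> (yaw of board, corner xy, pencil end xy), from one view"""
    P=cloud(c); g=cv2.cvtColor(c["image"],cv2.COLOR_RGB2HSV).astype(int)
    m=(g[...,1]<50)&(g[...,2]>110)&(abs(P[...,2]-.027)<.006)&(c["depth"]>0)&(P[...,0]>.64)&(P[...,0]<.72)&(P[...,1]>-.09)&(P[...,1]<.23)
    X=ray(c,np.argwhere(m)[:,::-1],.027)[:,:2]
    v=cv2.fitLine(X.astype(np.float32),cv2.DIST_HUBER,0,.01,.01).ravel(); d=v[:2]*np.sign(v[1]); yaw=np.arctan2(-d[0],d[1])
    nrm=np.array([d[1],-d[0]]); mid=v[2:]; a=(X-mid)@nrm
    near=mid-.010*nrm
    m=(g[...,2]<100)&(abs(P[...,2]-.012)<.004)&(P[...,0]>.55)&(P[...,0]<.66)&(P[...,1]>-.09)&(P[...,1]<.02)
    L=ray(c,np.argwhere(m)[:,::-1],.012)[:,:2]
    return yaw,d,nrm,near,a.min(),a.max(),L
E
python3 - <<'E'
from h import *
t=dict(np.load("top0.npz")); s=dict(np.load("scene0.npz"))
for nm,c,box in(("top",t,(200,115,410,235)),("scene",s,(200,165,460,300))):
    yaw,d,n,near,a0,a1,L=frame(c,nm)
    B=lambda p:np.round([(np.array(p)-near)@n,(np.array(p)-near)@d],4)
    print(nm,"yaw",yaw,"near",near,a0,a1,"line n",len(L))
    if len(L): q=np.array([B(p) for p in L]); print("pencil y",np.median(q[:,1]),q.std(0),q[:,0].min(),q[:,0].max())
    for lab,z0,z1,zp in(("stop",.037,.048,.042),("box/neck",.055,.070,.062)):
        for b in blobs(c,z0,z1,box,zp): print(lab,B(b[2][0]),b[1],np.round(b[2][1],3),round(b[2][2],1))
E
```

```text
Traceback (most recent call last):
  File "h.py", line 32, in frame
    L=ray(c,np.argwhere(m)[:,::-1],.012)[:,:2]
      ~~~^^^^^^^^^^^^^^^^^^^^^^^^^^^^^^^
  File "h.py", line 4, in ray
    n=cv2.undistortPoints(uv,c["K"],c["dist"]).reshape(-1,2)
      ~~~~~~~~~~~~~~~~~~~^^^^^^^^^^^^^^^^^^^^^
cv2.error: OpenCV(4.12.0) /io/opencv/modules/calib3d/src/undistort.dispatch.cpp:347: error: (-215:Assertion failed) CV_IS_MAT(_src) && CV_IS_MAT(_dst) && (_src->rows == 1 || _src->cols == 1) && (_dst->rows == 1 || _dst->cols == 1) && _src->cols + _src->rows - 1 == _dst->rows + _dst->cols - 1 && (CV_MAT_TYPE(_src->type) == CV_32FC2 || CV_MAT_TYPE(_src->type) == CV_64FC2) && (CV_MAT_TYPE(_dst->type) == CV_32FC2 || CV_MAT_TYPE(_dst->type) == CV_64FC2) in function 'cvUndistortPointsInternal'
```

```bash
python3 - <<'E'
s=open("h.py").read()
s=s.replace("m=(g[...,2]<100)&","bh=cv2.morphologyEx(cv2.cvtColor(c['image'],cv2.COLOR_RGB2GRAY),cv2.MORPH_BLACKHAT,np.ones((1,9),np.uint8)); m=(bh>30)&")
open("h.py","w").write(s)
E
cat > m.py <<'E'
import sys
from h import *
def report(nm,c,box):
    yaw,d,n,near,a0,a1,L=frame(c,nm)
    B=lambda p:np.round([(np.array(p)-near)@n,(np.array(p)-near)@d],4)
    print(nm,"yaw",yaw.round(4),"near",near,a0.round(4),a1.round(4),"line n",len(L))
    q=np.array([B(p) for p in L]); print("pencil y",np.median(q[:,1]),q.std(0),q[:,0].min(),q[:,0].max(),"world",near+np.median(q[:,1])*d)
    for lab,z0,z1,zp in(("stop",.037,.048,.042),("box/neck",.055,.070,.062)):
        for b in blobs(c,z0,z1,box,zp): print(lab,"rail fr",B(b[2][0]),"world",np.round(b[2][0],4),b[1],np.round(b[2][1],3),round(b[2][2],1))
if __name__=="__main__":
    k=sys.argv[1]
    if k!="0":
        from workcell import bot,vision
    for nm,box in(("top",(200,115,410,235)),("scene",(200,165,460,300))):
        c=dict(np.load(nm+"0.npz")) if k=="0" else vision.read_camera(nm)
        if k!="0": cv2.imwrite(f"pics/{nm}{k}.png",c["image"][:,:,::-1])
        try: report(nm,c,box)
        except Exception as e: print(nm,"failed",e)
E
python3 m.py 0
```

```text
top yaw 0.0251 near [0.6748587  0.07011103] -0.0111 0.0108 line n 42
pencil y -0.0904 [0.03190256 0.00116788] -0.1264 -0.0169 world [ 0.67712355 -0.0202606 ]
stop rail fr [-0.0457  0.1949] world [0.6243 0.2638] 242 [0.089 0.025] 1.3
stop rail fr [-0.1408 -0.2251] world [ 0.5397 -0.1584] 114 [0.061 0.062] 88.0
stop rail fr [-0.1858  0.1628] world [0.4851 0.2282] 60 [0.034 0.073] 73.4
box/neck rail fr [-0.1486 -0.0069] world [0.5264 0.0595] 1083 [0.12  0.081] 73.1
box/neck rail fr [-0.1418 -0.2236] world [ 0.5387 -0.157 ] 190 [0.045 0.042] 89.1
box/neck rail fr [-0.1845  0.1788] world [0.486  0.2442] 89 [0.05  0.064] 40.6
scene yaw 0.0245 near [0.67948306 0.06869976] -0.0102 0.0101 line n 77
pencil y -0.0903 [0.03246957 0.00138064] -0.1299 -0.0203 world [ 0.68169853 -0.02157306]
stop rail fr [-0.1639  0.1774] world [0.5113 0.242 ] 132 [0.075 0.048] 68.5
stop rail fr [-0.1381 -0.2245] world [ 0.5469 -0.1592] 176 [0.059 0.063] 11.1
stop rail fr [-0.1124 -0.0188] world [0.5676 0.0471] 114 [0.118 0.009] 73.3
stop rail fr [-0.0447  0.1936] world [0.63   0.2611] 347 [0.026 0.091] 89.5
box/neck rail fr [-0.1669  0.1779] world [0.5083 0.2424] 158 [0.064 0.043] 66.9
box/neck rail fr [-0.147  -0.0079] world [0.5327 0.0572] 1405 [0.12  0.083] 73.3
box/neck rail fr [-0.1408 -0.2246] world [ 0.5442 -0.1593] 265 [0.048 0.044] 2.2
```

Call:
play_rows([
  [[0,0,0.229,0,0,0,70],[0,0,0.229,0,0,0,70],[0,0,0,0.26,-0.28,0,70],[0,0,0,0.26,-0.28,0,70],[0,0,0,0.26,-0.28,0,70]],
])

```text
time: 0.52
tool_pos: [0.2454, -0.5664, 0.2303]
tcp_rot: [-3.14, -0.036, 0.0]
wrist_force: [0.8, 0.7, 0.4]
width: 0.817
grip_force: 0.0
```

Call:
play_rows([
  [[0,0,0,0.26,-0.28,0,70],[0,0,0,0.26,-0.28,0,70],[0,0,0,0.26,-0.28,0,70],[0,0,0,0.26,-0.28,0,70],[0,0,0,0.26,-0.28,0,70]],
])

```text
time: 0.93
tool_pos: [0.3725, -0.4225, 0.2308]
tcp_rot: [-3.141, -0.039, 0.001]
wrist_force: [0.4, -0.8, -0.5]
width: 0.819
grip_force: 0.0
```

Call:
play_rows([
  [[0,0,0,0.26,-0.28,0,70],[0,0,0,0.035,-0.387,0,70],[0,0,0,0.035,-0.387,0,70],[0,0,0,0.035,-0.387,0,70],[0,0,0,0.035,-0.387,0,70]],
])

```text
time: 1.35
tool_pos: [0.4069, -0.2385, 0.2306]
tcp_rot: [-3.141, -0.039, 0.001]
wrist_force: [-0.4, 0.6, -0.1]
width: 0.82
grip_force: 0.0
```

Call:
play_rows([
  [[0,0,0,0.035,-0.387,0,70],[0,0,0,0.035,-0.387,0,70],[0,0,0,0.035,-0.387,0,70],[0,0,0,0.035,-0.387,0,70],[0,0,0,0.035,-0.387,0,70]],
])

```text
time: 1.77
tool_pos: [0.4193, -0.0449, 0.231]
tcp_rot: [-3.141, -0.038, 0.0]
wrist_force: [-0.1, 0.4, -0.3]
width: 0.818
grip_force: 0.0
```

```bash
cat > st.py <<'E'
from workcell import bot
import numpy as np
from scipy.spatial.transform import Rotation as Ro
s=bot.read_state(); p=s["tool_pos"]; R=Ro.from_rotvec(s["tcp_rot"]).as_matrix()
n=np.array([1,.0248]); d=np.array([-.0248,1]); o=np.array([.677,.0694])
print("t",round(s["time"],2),"rail fr",np.round([(p[:2]-o)@n,(p[:2]-o)@d,p[2]],4),"yaw",np.arctan2(R[1,0],R[0,0]).round(4),"z",R[:,2].round(3),"F",s["wrist_force"].round(1),"q6",s["q"][5].round(2),"w",s["width"])
E
python3 st.py
```

```text
t 1.77 rail fr [-0.2605 -0.1079  0.231 ] yaw 0.0244 z [-0.  0. -1.] F [-0.1  0.4 -0.3] q6 1.38 w 0.8180700116151925
```

Call:
play_rows([
  [[0,0,0,0,-0.367,0,70],[0,0,0,0,-0.367,0,70],[0,0,0,0,-0.367,0.2,70],[0,0,0,0,0,0.4,70],[0,0,0,0,0,0.4,70]],
])

```text
time: 2.18
tool_pos: [0.4189, 0.0659, 0.1321]
tcp_rot: [-3.14, -0.047, -0.009]
wrist_force: [-0.3, -0.5, 0.0]
width: 0.82
grip_force: 0.0
```

Call:
play_rows([
  [[0,0,0,0,0,0.4,70],[0,0,0,0,0,0.4,70],[0,0,0,0,0,0.27,70],[0,0,0,0.1,0,0,70],[0,0,0,0.1,0,0,70]],
])

```text
time: 2.6
tool_pos: [0.4356, 0.0636, 0.0228]
tcp_rot: [3.141, 0.039, -0.008]
wrist_force: [0.7, -0.0, 1.6]
width: 0.818
grip_force: 0.0
```

Call:
play_rows([
  [[0,0,0,0.1,0,0,70],[0,0,0,0.06,0,0,70],[0,0,0,0.06,0,0,70],[0,0,0,0.06,0,0,70],[0,0,0,0.06,0,0,70]],
])

```text
time: 3.02
tool_pos: [0.4716, 0.0645, 0.0252]
tcp_rot: [3.141, 0.038, -0.001]
wrist_force: [-4.7, -1.4, 1.3]
width: 0.82
grip_force: 1.6
```

```bash
python3 st.py; python3 m.py 1 | grep -v stop
```

```text
t 3.02 rail fr [-2.056e-01  2.000e-04  2.520e-02] yaw 0.0244 z [-0.001 -0.    -1.   ] F [-4.7 -1.4  1.3] q6 1.63 w 0.8203872675737612
top yaw 0.0241 near [0.67484695 0.0695409 ] -0.0113 0.0108 line n 45
pencil y -0.0898 [0.0323587 0.0062071] -0.1263 -0.0167 world [ 0.67701232 -0.02023299]
box/neck rail fr [-0.1415 -0.2232] world [ 0.5387 -0.157 ] 188 [0.045 0.042] 89.1
box/neck rail fr [-0.1836  0.1794] world [0.487  0.2444] 89 [0.054 0.064] 48.4
scene yaw 0.0246 near [0.67955756 0.06808545] -0.0103 0.0128 line n 74
pencil y -0.08965000000000001 [0.0320863  0.00136054] -0.1299 -0.023 world [ 0.68176043 -0.02153748]
box/neck rail fr [-0.1983  0.0409] world [0.4803 0.1041] 18 [0.013 0.012] 85.8
box/neck rail fr [-0.1668  0.1788] world [0.5084 0.2427] 152 [0.064 0.043] 66.9
box/neck rail fr [-0.146  -0.0047] world [0.5337 0.0598] 1436 [0.12  0.094] 76.9
box/neck rail fr [-0.1407 -0.2239] world [ 0.5444 -0.1592] 265 [0.045 0.048] 88.6
```

Call:
play_rows([
  [[0,0,0,0.08,0,0,70],[0,0,0,0.08,0,0,70],[0,0,0,0.08,0,0,70],[0,0,0,0.08,0,0,70],[0,0,0,0.08,0,0,70]],
])

```text
time: 3.53
tool_pos: [0.5122, 0.0656, 0.0242]
tcp_rot: [-3.141, -0.039, -0.0]
wrist_force: [-2.7, -1.0, -0.0]
width: 0.824
grip_force: 1.9
```

```bash
python3 st.py; python3 m.py 2 | grep -v stop
```

```text
t 3.53 rail fr [-0.1649  0.0003  0.0242] yaw 0.0249 z [ 0.  0. -1.] F [-2.7 -1.  -0. ] q6 1.63 w 0.8236814136522324
top yaw 0.0245 near [0.67482334 0.06991426] -0.0112 0.0108 line n 47
pencil y -0.0902 [0.03364981 0.00380256] -0.1263 -0.0167 world [ 0.6770305  -0.02025873]
box/neck rail fr [-0.1416 -0.2235] world [ 0.5387 -0.157 ] 190 [0.045 0.042] 89.1
box/neck rail fr [-0.1833  0.1794] world [0.4872 0.2448] 89 [0.051 0.064] 45.6
scene yaw 0.0244 near [0.67953116 0.06893655] -0.0103 0.0125 line n 72
pencil y -0.0904 [0.03192387 0.00572302] -0.1299 -0.023 world [ 0.68173993 -0.02143646]
box/neck rail fr [-0.1681  0.178 ] world [0.5071 0.2428] 156 [0.064 0.044] 69.9
box/neck rail fr [-0.1155  0.0032] world [0.564  0.0693] 1509 [0.095 0.12 ] 2.0
box/neck rail fr [-0.1407 -0.2249] world [ 0.5444 -0.1593] 267 [0.049 0.044] 2.1
```

Call:
play_rows([
  [[0,0,0,0.1,0,0,70],[0,0,0,0.1,0,0,70],[0,0,0,0.1,0,0,70],[0,0,0,0.1,0,0,70],[0,0,0,0.1,0,0,70]],
])

```text
time: 4.05
tool_pos: [0.5621, 0.0669, 0.0241]
tcp_rot: [-3.141, -0.039, 0.0]
wrist_force: [-1.2, 0.4, -1.8]
width: 0.825
grip_force: 0.9
```

Call:
play_rows([
  [[0,0,0,0.06,0,0,70],[0,0,0,0,0,0,70],[0,0,0,-0.1,0,0,70],[0,0,0,-0.3,0,0,70],[0,0,0,-0.3,0,-0.4,70]],
])

```text
time: 4.47
tool_pos: [0.4955, 0.0649, 0.0522]
tcp_rot: [3.141, 0.039, -0.019]
wrist_force: [-1.7, 0.2, 0.3]
width: 0.819
grip_force: 0.0
```

```bash
python3 st.py; python3 m.py 3 | grep -v stop
```

```text
t 4.47 rail fr [-0.1816 -0.      0.0522] yaw 0.0246 z [-0.012 -0.001 -1.   ] F [-1.7  0.2  0.3] q6 1.63 w 0.8189551765499145
top yaw 0.0253 near [0.6747754  0.07039848] -0.0112 0.0109 line n 45
pencil y -0.0905 [0.03313094 0.00294283] -0.1263 -0.0168 world [ 0.67706868 -0.02007246]
box/neck rail fr [-0.0327  0.0048] world [0.642  0.0743] 188 [0.118 0.034] 89.1
box/neck rail fr [-0.1418 -0.2239] world [ 0.5387 -0.157 ] 187 [0.045 0.042] 89.1
box/neck rail fr [-0.1834  0.176 ] world [0.487  0.2417] 94 [0.049 0.064] 60.1
scene yaw 0.0247 near [0.679559   0.06895956] -0.0103 0.0126 line n 83
pencil y -0.0902 [0.03036458 0.01048988] -0.13 -0.023 world [ 0.68178235 -0.02121303]
box/neck rail fr [-0.1681  0.1768] world [0.5071 0.2416] 144 [0.063 0.046] 62.9
box/neck rail fr [-0.1407 -0.2249] world [ 0.5444 -0.1593] 263 [0.044 0.048] 88.5
box/neck rail fr [-0.0544  0.0031] world [0.6251 0.0707] 1597 [0.083 0.12 ] 1.3
```

Call:
play_rows([
  [[0,0,0,0,0,-0.4,40],[0,0,0,0.3,0.2,-0.3,40],[0,0,0,0.35,0.2,0,40],[0,0,0,0.3,0.3,0,40],[0,0,0,0.3,0.3,0,40]],
])

```text
time: 4.98
tool_pos: [0.6273, -0.0289, 0.126]
tcp_rot: [3.141, 0.041, 0.006]
wrist_force: [0.9, 0.3, 0.1]
width: 0.472
grip_force: 0.0
```

Call:
play_rows([
  [[0,0,-0.242,0,0,0,40],[0,0,-0.242,0,0,0,40],[0,0,-0.242,0,0,0,40],[0,0,-0.242,0,0,0,40],[0,0,-0.242,0,0,0,40]],
])

```text
time: 5.4
tool_pos: [0.6251, -0.0285, 0.124]
tcp_rot: [2.984, 0.981, 0.001]
wrist_force: [-1.1, 0.7, 0.2]
width: 0.468
grip_force: 0.0
```

Call:
play_rows([
  [[0,0,-0.242,0,0,0,40],[0,0,-0.242,0,0,0,40],[0,0,-0.242,0,0,0,40],[0,0,-0.242,0,0,0,40],[0,0,-0.242,0,0,0,40]],
])

```text
time: 5.82
tool_pos: [0.6251, -0.0283, 0.1242]
tcp_rot: [2.556, 1.826, 0.001]
wrist_force: [0.6, 0.1, -0.5]
width: 0.467
grip_force: 0.0
```

Call:
play_rows([
  [[0,0,-0.242,0,0,0,40],[0,0,-0.242,0,0,0,40],[0,0,-0.242,0,0,0,40],[0,0,0,0,0,0,40],[0,0,0,0,0,0,40]],
])

```text
time: 6.23
tool_pos: [0.6251, -0.0283, 0.1243]
tcp_rot: [2.195, 2.247, 0.0]
wrist_force: [-0.2, 0.2, 0.2]
width: 0.467
grip_force: 0.0
```

```bash
python3 st.py; python3 m.py 4 | grep -v stop
```

```text
t 6.23 rail fr [-0.0544 -0.0964  0.1243] yaw 1.5944 z [ 0. -0. -1.] F [-0.2  0.2  0.2] q6 -0.11 w 0.4667075017639504
top failed OpenCV(4.12.0) /io/opencv/modules/calib3d/src/undistort.dispatch.cpp:347: error: (-215:Assertion failed) CV_IS_MAT(_src) && CV_IS_MAT(_dst) && (_src->rows == 1 || _src->cols == 1) && (_dst->rows == 1 || _dst->cols == 1) && _src->cols + _src->rows - 1 == _dst->rows + _dst->cols - 1 && (CV_MAT_TYPE(_src->type) == CV_32FC2 || CV_MAT_TYPE(_src->type) == CV_64FC2) && (CV_MAT_TYPE(_dst->type) == CV_32FC2 || CV_MAT_TYPE(_dst->type) == CV_64FC2) in function 'cvUndistortPointsInternal'

scene yaw 0.0243 near [0.6795193  0.06880888] -0.0309 0.0124 line n 62
pencil y -0.09 [0.0245835  0.01244775] -0.124 -0.0229 world [ 0.68170877 -0.02116449]
box/neck rail fr [-0.1681  0.176 ] world [0.5072 0.2406] 154 [0.064 0.048] 55.9
box/neck rail fr [-0.1406 -0.2248] world [ 0.5444 -0.1593] 265 [0.044 0.048] 88.6
box/neck rail fr [-0.054   0.0033] world [0.6255 0.0708] 1603 [0.084 0.12 ] 1.3
```

Call:
play_rows([
  [[0,0,0,0,0,0.4,40],[0,0,0,0,0,0.4,40],[0,0,0,0.1,0,0.2,40],[0,0,0,0.1,0,0,40],[0,0,0,0.1,0,0,40]],
])

```text
time: 6.75
tool_pos: [0.6229, 0.0022, 0.0229]
tcp_rot: [-2.191, -2.248, 0.004]
wrist_force: [-0.6, -12.3, 0.2]
width: 0.467
grip_force: 1.3
```

Call:
play_rows([
  [[0,0,0,0.1,0,0,40],[0,0,0,0.1,0,0,40],[0,0,0,0.1,0,0,40],[0,0,0,0.1,0,0,40],[0,0,0,0.1,0,0,40]],
])

```text
time: 7.17
tool_pos: [0.625, 0.0521, 0.0267]
tcp_rot: [2.188, 2.249, 0.003]
wrist_force: [1.0, -6.2, 5.3]
width: 0.47
grip_force: 3.0
```

```bash
python3 st.py; python3 m.py 5 | grep -v stop
```

```text
t 7.17 rail fr [-0.0524 -0.016   0.0267] yaw 1.5984 z [ 0.004 -0.001 -1.   ] F [ 1.  -6.2  5.3] q6 0.02 w 0.46993834821575
top failed OpenCV(4.12.0) /io/opencv/modules/calib3d/src/undistort.dispatch.cpp:347: error: (-215:Assertion failed) CV_IS_MAT(_src) && CV_IS_MAT(_dst) && (_src->rows == 1 || _src->cols == 1) && (_dst->rows == 1 || _dst->cols == 1) && _src->cols + _src->rows - 1 == _dst->rows + _dst->cols - 1 && (CV_MAT_TYPE(_src->type) == CV_32FC2 || CV_MAT_TYPE(_src->type) == CV_64FC2) && (CV_MAT_TYPE(_dst->type) == CV_32FC2 || CV_MAT_TYPE(_dst->type) == CV_64FC2) in function 'cvUndistortPointsInternal'

scene yaw 0.0246 near [0.67951924 0.06877741] -0.028 0.0126 line n 76
pencil y -0.0902 [0.03199716 0.0013564 ] -0.1299 -0.023 world [ 0.68173955 -0.02139525]
box/neck rail fr [-0.1676  0.1787] world [0.5076 0.2433] 154 [0.063 0.047] 72.9
box/neck rail fr [-0.1395 -0.2247] world [ 0.5456 -0.1593] 271 [0.051 0.044] 2.2
box/neck rail fr [-0.0512  0.0588] world [0.6269 0.1263] 1397 [0.083 0.114] 1.7
```

Call:
play_rows([
  [[0,0,0,0.1,0,0,40],[0,0,0,0.1,0,0,40],[0,0,0,0.1,0,0,40],[0,0,0,0.1,0,0,40],[0,0,0,0.1,0,0,40]],
])

```text
time: 7.68
tool_pos: [0.6227, 0.1011, 0.0255]
tcp_rot: [2.19, 2.249, 0.001]
wrist_force: [0.0, -5.8, 3.9]
width: 0.465
grip_force: 2.8
```

Call:
play_rows([
  [[0,0,0,0.09,0,0,40],[0,0,0,0,0,0,40],[0,0,0,-0.1,0,0,40],[0,0,0,-0.35,0,0,40],[0,0,0,0,0,-0.4,40]],
])

```text
time: 8.1
tool_pos: [0.615, 0.0609, 0.0556]
tcp_rot: [-2.185, -2.242, 0.022]
wrist_force: [-0.3, 0.6, -1.6]
width: 0.47
grip_force: 0.0
```

Call:
play_rows([
  [[0,0,0,0,0,-0.4,40],[0,0,0.242,0,0,-0.2,40],[0,0,0.242,0,0,0,40],[0,0,0.242,0,0,0,40],[0,0,0.242,0,0,0,40]],
])

```text
time: 8.52
tool_pos: [0.6227, 0.0647, 0.125]
tcp_rot: [-2.673, -1.651, -0.001]
wrist_force: [-0.5, 0.1, 0.4]
width: 0.47
grip_force: 0.0
```

```bash
python3 st.py; python3 m.py 6 2>&1| grep -v stop
```

```text
t 8.52 rail fr [-0.0544 -0.0033  0.125 ] yaw 1.1069 z [ 0.001  0.    -1.   ] F [-0.5  0.1  0.4] q6 0.53 w 0.4699987075889296
top yaw 0.0225 near [0.6757358  0.04284209] -0.0118 0.0107 line n 34
pencil y -0.06355 [0.03172861 0.00096046] -0.1264 -0.0202 world [ 0.67716446 -0.02069185]
box/neck rail fr [-0.0535  0.1889] world [0.618  0.2305] 187 [0.081 0.021] 1.0
box/neck rail fr [-0.1415 -0.1968] world [ 0.5387 -0.157 ] 185 [0.045 0.042] 89.1
box/neck rail fr [-0.1856  0.2026] world [0.4856 0.2412] 79 [0.047 0.065] 54.6
scene yaw 0.0243 near [0.67956007 0.06876005] -0.0103 0.0125 line n 73
pencil y -0.0903 [0.03157942 0.00137332] -0.1299 -0.0231 world [ 0.68175202 -0.02151334]
box/neck rail fr [-0.1677  0.1773] world [0.5076 0.2419] 150 [0.064 0.043] 66.9
box/neck rail fr [-0.1407 -0.2247] world [ 0.5444 -0.1593] 266 [0.049 0.044] 2.1
box/neck rail fr [-0.0518  0.1139] world [0.625  0.1814] 1591 [0.083 0.121] 1.1
```

Call:
play_rows([
  [[0,0,0.24,0,0,0,50],[0,0,0.24,0,0,0,50],[0,0,0.24,0,0,0,50],[0,0,0.24,0,0,0,50],[0,0,0.24,0,0,0,50]],
])

```text
time: 9.03
tool_pos: [0.6221, 0.0651, 0.1237]
tcp_rot: [-3.039, -0.795, 0.002]
wrist_force: [-0.6, -0.6, 0.6]
width: 0.588
grip_force: 0.0
```

Call:
play_rows([
  [[0,0,0.24,0,0,0,50],[0,0,0.24,0,0,0,50],[0,0,0.24,0,0,0,50],[0,0,0.24,0,0,0,50],[0,0,0,-0.177,-0.27,0,50]],
])

```text
time: 9.45
tool_pos: [0.6065, 0.0886, 0.1242]
tcp_rot: [3.14, 0.046, 0.004]
wrist_force: [-0.2, 1.2, 0.9]
width: 0.582
grip_force: 0.0
```

Call:
play_rows([
  [[0,0,0,-0.177,-0.27,0,50],[0,0,0,-0.177,-0.27,0,50],[0,0,0,-0.177,-0.27,0,50],[0,0,0,0,0,0,50],[0,0,0,0,0,0,50]],
])

```text
time: 9.87
tool_pos: [0.547, 0.1719, 0.1238]
tcp_rot: [3.141, 0.062, -0.002]
wrist_force: [-0.2, -0.5, 0.1]
width: 0.583
grip_force: 0.0
```

```bash
python3 st.py
```

```text
t 9.87 rail fr [-0.1274  0.1057  0.1238] yaw 0.0393 z [-0.001 -0.    -1.   ] F [-0.2 -0.5  0.1] q6 1.79 w 0.5830969068490872
```

Call:
play_rows([
  [[0,0,0.03,0,0,0.35,50],[0,0,0,0,0,0.35,50],[0,0,0,0,0,0.3,50],[0,0,0,0.08,0,0,50],[0,0,0,0.1,0,0,50]],
])

```text
time: 10.28
tool_pos: [0.5647, 0.1699, 0.0222]
tcp_rot: [3.14, 0.03, -0.009]
wrist_force: [0.1, -0.5, -0.4]
width: 0.585
grip_force: 0.0
```

Call:
play_rows([
  [[0,0,0,0.06,0,0,50],[0,0,0,0.04,0,0,50],[0,0,0,0.04,0,0,50],[0,0,0,0.03,0,0,50],[0,0,0,0,0,0,50]],
])

```text
time: 10.7
tool_pos: [0.5827, 0.1718, 0.0262]
tcp_rot: [3.141, 0.03, -0.004]
wrist_force: [-8.6, -1.1, 6.1]
width: 0.583
grip_force: 4.0
```

```bash
python3 st.py;  python3 m.py 7 2>&1| grep -v stop
```

```text
t 10.7 rail fr [-0.0918  0.1048  0.0262] yaw 0.0191 z [-0.003 -0.    -1.   ] F [-8.6 -1.1  6.1] q6 1.8 w 0.5831219622282459
top yaw 0.0135 near [0.67638904 0.03430343] -0.0122 0.0108 line n 42
pencil y -0.05545 [0.03167519 0.00135801] -0.1264 -0.0168 world [ 0.67713716 -0.02114153]
box/neck rail fr [-0.035   0.1021] world [0.64   0.1359] 155 [0.066 0.024] 0.4
box/neck rail fr [-0.1402 -0.1894] world [ 0.5387 -0.157 ] 189 [0.045 0.042] 89.1
scene yaw 0.0288 near [0.6790955  0.07239263] -0.0114 0.0109 line n 74
pencil y -0.09365000000000001 [0.0316495  0.00135373] -0.1329 -0.0232 world [ 0.6817901 -0.0212186]
box/neck rail fr [-0.1569  0.1941] world [0.5166 0.2619] 70 [0.02  0.053] 35.1
box/neck rail fr [-0.1413 -0.2277] world [ 0.5444 -0.1593] 263 [0.048 0.045] 30.1
box/neck rail fr [-0.0458  0.1111] world [0.6301 0.1822] 1647 [0.099 0.121] 1.2
```

Call:
play_rows([
  [[0,0,0,0.03,0,0,50],[0,0,0,0.02,0,0,50],[0,0,0,0,0,0,50],[0,0,0,0,0,0,50]],
])

```text
time: 11.13
tool_pos: [0.5827, 0.1717, 0.0259]
tcp_rot: [3.14, 0.032, -0.018]
wrist_force: [-21.4, -1.9, 15.9]
width: 0.587
grip_force: 10.6
```

Call:
play_rows([
  [[0,0,0,-0.15,0,0,40],[0,0,0,-0.2,0,0,40],[0,0,0,0,0,-0.4,40],[0,0,0,0,0,-0.4,40],[0,0,0,0,0.2,-0.2,40]],
])

```text
time: 11.55
tool_pos: [0.5572, 0.1543, 0.131]
tcp_rot: [-3.138, -0.034, -0.016]
wrist_force: [1.4, 0.3, 1.5]
width: 0.469
grip_force: 0.0
```

Call:
play_rows([
  [[0,0,0,0.25,0.25,0,40],[0,0,0,0.25,0.25,0,40],[0,0,0,0.2,0.25,0,40],[0,0,-0.242,0,0,0,40],[0,0,-0.242,0,0,0,40]],
])

```text
time: 11.97
tool_pos: [0.6284, 0.0759, 0.1271]
tcp_rot: [3.114, 0.414, 0.009]
wrist_force: [-0.5, 0.6, -0.3]
width: 0.469
grip_force: 0.0
```

Call:
play_rows([
  [[0,0,-0.242,0,0,0,40],[0,0,-0.242,0,0,0,40],[0,0,-0.242,0,0,0,40],[0,0,-0.242,0,0,0,40],[0,0,-0.242,0,0,0,40]],
])

```text
time: 12.38
tool_pos: [0.6269, 0.0776, 0.1268]
tcp_rot: [2.846, 1.326, 0.007]
wrist_force: [0.4, 0.2, 0.4]
width: 0.467
grip_force: 0.0
```

Call:
play_rows([
  [[0,0,-0.242,0,0,0,40],[0,0,-0.242,0,0,0,40],[0,0,-0.242,0,0,0,40],[0,0,-0.242,0,0,0,40],[0,0,-0.242,0,0,0,40]],
])

```text
time: 12.8
tool_pos: [0.6269, 0.0777, 0.1268]
tcp_rot: [2.321, 2.113, 0.006]
wrist_force: [0.9, -0.6, -1.0]
width: 0.47
grip_force: 0.0
```

```bash
python3 st.py;  python3 m.py 8 2>&1| grep -v stop
```

```text
t 12.8 rail fr [-0.0499  0.0095  0.1268] yaw 1.4771 z [ 0.005  0.    -1.   ] F [ 0.9 -0.6 -1. ] q6 0.18 w 0.47015810492949134
top yaw -0.0007 near [ 6.778931e-01 -5.133815e-04] -0.0102 0.01 line n 45
pencil y -0.021 [0.03158209 0.00162317] -0.1271 -0.0209 world [ 0.67787843 -0.02151338]
box/neck rail fr [-0.0247  0.2446] world [0.6534 0.2441] 19 [0.008 0.038] 77.5
box/neck rail fr [-0.0092  0.1622] world [0.6688 0.1617] 43 [0.008 0.052] 5.0
box/neck rail fr [-0.1391 -0.1566] world [ 0.5387 -0.157 ] 188 [0.045 0.042] 89.1
box/neck rail fr [-0.1922  0.2441] world [0.4859 0.2438] 95 [0.052 0.064] 43.0
scene yaw 0.0285 near [0.6791091  0.07234137] -0.0114 0.0134 line n 73
pencil y -0.0933 [0.03180839 0.00137192] -0.13 -0.023 world [ 0.68176965 -0.02092069]
box/neck rail fr [-0.1652  0.1741] world [0.509  0.2417] 151 [0.064 0.045] 66.9
box/neck rail fr [-0.1413 -0.2277] world [ 0.5444 -0.1593] 267 [0.049 0.044] 2.1
box/neck rail fr [-0.0382  0.1108] world [0.6378 0.182 ] 1609 [0.082 0.121] 1.5
```

Call:
play_rows([
  [[0,0,-0.235,0,0,0,40],[0,0,0,0,0.05,0.35,40],[0,0,0,0,0,0.35,40],[0,0,0,0,0,0.32,40],[0,0,0,0.1,0,0,40]],
])

```text
time: 13.32
tool_pos: [0.6249, 0.0862, 0.0162]
tcp_rot: [-2.203, -2.231, 0.013]
wrist_force: [-0.7, -0.3, -0.0]
width: 0.468
grip_force: 0.0
```

Call:
play_rows([
  [[0,0,0,0.1,0,0,40],[0,0,0,0.1,0,0,40],[0,0,0,0.06,0,0,40],[0,0,0,0.06,0,0,40],[0,0,0,0,0,0,40]],
])

```text
time: 13.73
tool_pos: [0.6315, 0.1196, 0.0255]
tcp_rot: [2.195, 2.24, 0.002]
wrist_force: [-0.1, -6.3, 2.3]
width: 0.468
grip_force: 3.0
```

```bash
python3 st.py
```

```text
t 13.73 rail fr [-0.0443  0.0513  0.0255] yaw 1.5908 z [ 0.005 -0.003 -1.   ] F [-0.1 -6.3  2.3] q6 0.13 w 0.46788684544795794
```

Call:
play_rows([
  [[0,0,0,0.04,0,0,40],[0,0,0,0.03,0,0,40],[0,0,0,0,0,0,40],[0,0,0,0,0,0,40]],
])

```text
time: 14.07
tool_pos: [0.6317, 0.1197, 0.0256]
tcp_rot: [2.19, 2.237, -0.007]
wrist_force: [0.2, -27.1, 5.8]
width: 0.463
grip_force: 13.6
```

Call:
play_rows([
  [[0,0,0,-0.15,0,0,40],[0,0,0,-0.25,0,0,40],[0,0,0,0,0,-0.4,40],[0,0,0,0,0,-0.4,40],[0,0,0,-0.2,0,-0.3,40]],
])

```text
time: 14.48
tool_pos: [0.6321, 0.0695, 0.1373]
tcp_rot: [2.199, 2.241, 0.009]
wrist_force: [1.3, -0.1, 0.3]
width: 0.466
grip_force: 0.0
```

Call:
play_rows([
  [[0,0,0,-0.37,-0.12,0,40],[0,0,0,-0.37,-0.12,0,40],[0,0,0,-0.37,-0.12,0,40],[0,0,0,-0.37,-0.12,0,40],[0,0,0,-0.37,-0.12,0,40]],
])

```text
time: 14.9
tool_pos: [0.5744, -0.1203, 0.1352]
tcp_rot: [2.198, 2.239, 0.004]
wrist_force: [0.7, -0.0, 0.3]
width: 0.468
grip_force: 0.0
```

Call:
play_rows([
  [[0,0,0,-0.35,-0.12,0,40],[0,0,0,-0.35,-0.12,0,40],[0,0,0,-0.3,-0.12,0,40],[0,0,0,0,0,0,40],[0,0,0,0,0,0,40]],
])

```text
time: 15.32
tool_pos: [0.54, -0.2214, 0.1346]
tcp_rot: [2.203, 2.234, 0.003]
wrist_force: [-0.3, 0.3, -0.6]
width: 0.471
grip_force: 0.0
```

```bash
python3 st.py;  python3 m.py 9 2>&1| grep -v '(stop)'
```

```text
t 15.32 rail fr [-0.1442 -0.2874  0.1346] yaw 1.5848 z [ 0.004 -0.001 -1.   ] F [-0.3  0.3 -0.6] q6 -0.45 w 0.47077852922810814
top yaw 0.0029 near [0.67680967 0.04035025] -0.0131 0.0109 line n 43
pencil y -0.0618 [0.03215534 0.00153873] -0.1262 -0.0167 world [ 0.67698583 -0.02144949]
stop rail fr [-0.0519  0.2221] world [0.6243 0.2623] 195 [0.089 0.027] 1.4
stop rail fr [-0.081   0.1117] world [0.5955 0.1518] 15 [0.04  0.003] 89.1
stop rail fr [-0.1377 -0.1984] world [ 0.5397 -0.1584] 124 [0.061 0.062] 88.1
stop rail fr [-0.1882  0.2019] world [0.4881 0.2417] 84 [0.062 0.076] 67.2
box/neck rail fr [-0.0451  0.1499] world [0.6313 0.1901] 1056 [0.082 0.12 ] 1.3
box/neck rail fr [-0.1386 -0.197 ] world [ 0.5387 -0.157 ] 187 [0.045 0.042] 89.1
box/neck rail fr [-0.1892  0.2018] world [0.4871 0.2416] 92 [0.05  0.062] 60.1
scene yaw 0.0289 near [0.6791235  0.07209027] -0.0114 0.013 line n 73
pencil y -0.0932 [0.03178543 0.00134373] -0.1328 -0.0257 world [ 0.68182103 -0.02107068]
stop rail fr [-0.1638  0.175 ] world [0.5104 0.2423] 127 [0.075 0.046] 68.5
stop rail fr [-0.1386 -0.2273] world [ 0.5471 -0.1591] 173 [0.059 0.063] 11.1
stop rail fr [-0.0433  0.1488] world [0.6316 0.2196] 338 [0.093 0.107] 0.8
stop rail fr [-0.0001  0.0748] world [0.6769 0.1468] 28 [0.031 0.005] 88.4
box/neck rail fr [-0.1645  0.1755] world [0.5096 0.2428] 151 [0.064 0.045] 73.6
box/neck rail fr [-0.1417 -0.2276] world [ 0.5441 -0.1595] 264 [0.048 0.045] 42.1
box/neck rail fr [-0.038   0.1178] world [0.6378 0.1887] 1615 [0.083 0.121] 1.5
```

View pics/scene9.png

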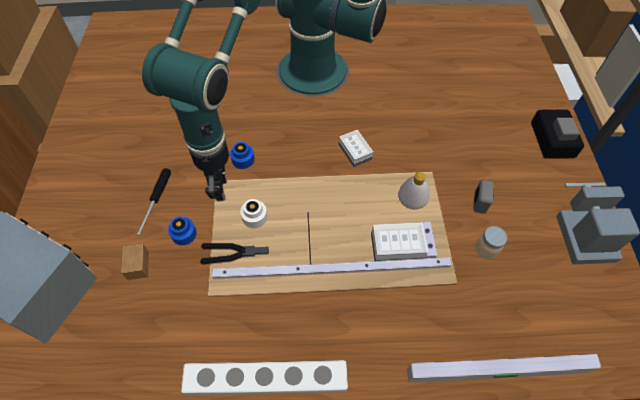

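Call:
play_rows([
  [[0,0,-0.02,0,0.03,0.37,40],[0,0,0,0,0,0.37,40],[0,0,0,0,0,0.36,40],[0,0,0,0.08,0,0,40],[0,0,0,0.08,0,0,40]],
])

```text
time: 15.83
tool_pos: [0.5401, -0.2011, 0.0204]
tcp_rot: [-2.186, -2.249, 0.003]
wrist_force: [0.2, -1.0, 0.2]
width: 0.475
grip_force: 0.0
```

Call:
play_rows([
  [[0,0,0,0.08,0,0,40],[0,0,0,0.08,0,0,40],[0,0,0,0.08,0,0,40],[0,0,0,0.08,0,0,40],[0,0,0,0.08,0,0,40]],
])

```text
time: 16.25
tool_pos: [0.5428, -0.1641, 0.0249]
tcp_rot: [2.186, 2.249, 0.002]
wrist_force: [-0.7, -4.9, 4.2]
width: 0.473
grip_force: 2.4
```

```bash
python3 st.py;  python3 m.py 10 2>&1| grep box
```

```text
t 16.25 rail fr [-0.14   -0.2302  0.0249] yaw 1.599 z [ 0.005 -0.003 -1.   ] F [-0.7 -4.9  4.2] q6 -0.36 w 0.47255152357439717
box/neck rail fr [-0.0459  0.1028] world [0.6313 0.1903] 1052 [0.082 0.12 ] 1.3
box/neck rail fr [-0.1335 -0.2005] world [ 0.5428 -0.1128] 41 [0.011 0.037] 83.0
box/neck rail fr [-0.1906  0.1564] world [0.4868 0.2444] 101 [0.055 0.064] 48.4
box/neck rail fr [-0.1653  0.1739] world [0.5088 0.2409] 148 [0.064 0.04 ] 61.2
box/neck rail fr [-0.1396 -0.1955] world [ 0.5452 -0.1277] 263 [0.048 0.044] 2.5
box/neck rail fr [-0.0373  0.1183] world [0.6384 0.1889] 1621 [0.084 0.121] 1.4
```

Call:
play_rows([
  [[0,0,0,0.1,0,0,40],[0,0,0,0.1,0,0,40],[0,0,0,0.1,0,0,40],[0,0,0,0.1,0,0,40],[0,0,0,0.1,0,0,40]],
])

```text
time: 16.77
tool_pos: [0.5402, -0.1141, 0.0233]
tcp_rot: [2.189, 2.25, 0.0]
wrist_force: [0.3, -5.6, 5.3]
width: 0.467
grip_force: 3.4
```

Call:
play_rows([
  [[0,0,0,0.1,0,0,40],[0,0,0,0.1,0,0,40],[0,0,0,0.1,0,0,40],[0,0,0,0.1,0,0,40],[0,0,0,0.06,0,0,40]],
])

```text
time: 17.18
tool_pos: [0.5387, -0.0676, 0.0232]
tcp_rot: [2.189, 2.251, 0.0]
wrist_force: [0.4, -5.9, 5.8]
width: 0.468
grip_force: 3.7
```

```bash
python3 st.py;  python3 m.py 11 2>&1| grep box
```

```text
t 17.18 rail fr [-0.1417 -0.1336  0.0232] yaw 1.5988 z [ 0.001 -0.001 -1.   ] F [ 0.4 -5.9  5.8] q6 -0.2 w 0.4678202253770518
box/neck rail fr [-0.1696  0.1767] world [0.5045 0.244 ] 161 [0.065 0.052] 68.0
box/neck rail fr [-0.14 -0.1 ] world [ 0.542  -0.0317] 251 [0.041 0.048] 88.5
box/neck rail fr [-0.0378  0.1179] world [0.638 0.189] 1609 [0.083 0.121] 1.4
```

Call:
play_rows([
  [[0,0,0,0.07,0,0,40],[0,0,0,-0.1,0,0,40],[0,0,0,-0.2,0,0,40],[0,0,0,0,0,-0.4,40],[0,0,0,0,0,-0.4,40]],
])

```text
time: 17.7
tool_pos: [0.5339, -0.0906, 0.0983]
tcp_rot: [-2.185, -2.242, 0.009]
wrist_force: [2.5, -0.5, -0.3]
width: 0.472
grip_force: 0.0
```

Call:
play_rows([
  [[0,0,0.242,0,0,-0.2,40],[0,0,0.242,0,0,0,40],[0,0,0.242,0,0,0,40],[0,0,0.242,0,0,0,40],[0,0,0.242,0,0,0,40]],
])

```text
time: 18.12
tool_pos: [0.5373, -0.0907, 0.1213]
tcp_rot: [-2.765, -1.487, 0.003]
wrist_force: [0.2, -0.9, 0.5]
width: 0.466
grip_force: 0.0
```

Call:
play_rows([
  [[0,0,0.242,0,0,0,40],[0,0,0.242,0,0,0,40],[0,0,0.242,0,0,0,40],[0,0,0.242,0,0,0,40],[0,0,0.242,0,0,0,40]],
])

```text
time: 18.53
tool_pos: [0.5371, -0.0906, 0.1209]
tcp_rot: [-3.082, -0.596, 0.005]
wrist_force: [-0.8, 0.2, 0.3]
width: 0.472
grip_force: 0.0
```

Call:
play_rows([
  [[0,0,0.242,0,0,0,40],[0,0,0.242,0,0,0,40],[0,0,0.242,0,0,0,40],[0,0,0,-0.3,-0.2,0,40],[0,0,0,-0.3,-0.2,0,40]],
])

```text
time: 18.95
tool_pos: [0.4767, -0.0525, 0.121]
tcp_rot: [-3.14, -0.036, 0.005]
wrist_force: [0.2, 0.2, 0.1]
width: 0.47
grip_force: 0.0
```

```bash
python3 st.py;  python3 m.py 12 2>&1| grep box
```

```text
t 18.95 rail fr [-0.2033 -0.1169  0.121 ] yaw 0.0229 z [-0.003  0.001 -1.   ] F [0.2 0.2 0.1] q6 1.39 w 0.4699498515901777
box/neck rail fr [-0.1666  0.1731] world [0.5077 0.2406] 148 [0.063 0.045] 60.0
box/neck rail fr [-0.1397 -0.0943] world [ 0.5421 -0.0259] 259 [0.044 0.048] 88.5
box/neck rail fr [-0.0376  0.117 ] world [0.6382 0.1883] 1622 [0.083 0.122] 1.4
```

Call:
play_rows([
  [[0,0,0,-0.05,-0.27,0,40],[0,0,0,0,0,0.35,40],[0,0,0,0,0,0.35,40],[0,0,0,0,0,0.27,40],[0,0,0,0.08,0,0,40]],
])

```text
time: 19.47
tool_pos: [0.4722, -0.0246, 0.0189]
tcp_rot: [-3.139, -0.039, 0.023]
wrist_force: [-1.9, -0.4, -1.4]
width: 0.47
grip_force: 0.0
```

Call:
play_rows([
  [[0,0,0,0.08,0,0,40],[0,0,0,0.08,0,0,40],[0,0,0,0.08,0,0,40],[0,0,0,0.1,0,0,40],[0,0,0,0.1,0,0,40]],
])

```text
time: 19.88
tool_pos: [0.5258, -0.0244, 0.0269]
tcp_rot: [3.141, 0.04, 0.002]
wrist_force: [-4.4, 0.1, 2.8]
width: 0.47
grip_force: 2.1
```

```bash
python3 st.py;  python3 m.py 13 2>&1| grep -E "box|pencil"
```

```text
t 19.88 rail fr [-0.1535 -0.0901  0.0269] yaw 0.0252 z [ 0.001 -0.    -1.   ] F [-4.4  0.1  2.8] q6 1.45 w 0.4698247759596645
pencil y -0.09355 [0.01936811 0.00166219] -0.0851 -0.0231 world [ 0.68179217 -0.02138832]
box/neck rail fr [-0.1681  0.1766] world [0.5061 0.2439] 156 [0.062 0.051] 72.2
box/neck rail fr [-0.1146 -0.0951] world [ 0.5673 -0.0262] 269 [0.043 0.047] 88.5
box/neck rail fr [-0.038   0.1179] world [0.6377 0.1889] 1619 [0.082 0.121] 1.4
```

Call:
play_rows([
  [[0,0,0,0.1,0,0,40],[0,0,0,0.1,0,0,40],[0,0,0,0.1,0,0,40],[0,0,0,0.1,0,0,40],[0,0,0,0.1,0,0,40]],
])

```text
time: 20.4
tool_pos: [0.5742, -0.0229, 0.0255]
tcp_rot: [-3.141, -0.04, 0.002]
wrist_force: [-4.8, 0.1, 5.3]
width: 0.463
grip_force: 3.0
```

Call:
play_rows([
  [[0,0,0,0.1,0,0,40],[0,0,0,0.08,0,0,40],[0,0,0,0.06,0,0,40],[0,0,0,0.06,0,0,40],[0,0,0,0.04,0,0,40]],
])

```text
time: 20.82
tool_pos: [0.6086, -0.0221, 0.0254]
tcp_rot: [-3.141, -0.04, 0.0]
wrist_force: [-5.6, -1.0, 4.2]
width: 0.468
grip_force: 3.1
```

Call:
play_rows([
  [[0,0,0,0.04,0,0,40],[0,0,0,0.03,0,0,40],[0,0,0,0,0,0,40]],
])

```text
time: 21.07
tool_pos: [0.612, -0.022, 0.025]
tcp_rot: [-3.141, -0.04, 0.012]
wrist_force: [-13.1, -0.1, 12.6]
width: 0.473
grip_force: 8.0
```

```bash
python3 st.py;  python3 m.py 14 2>&1| grep -E "box|pencil"
```

```text
t 21.07 rail fr [-0.0673 -0.0898  0.025 ] yaw 0.0257 z [-0.008 -0.    -1.   ] F [-13.1  -0.1  12.6] q6 1.47 w 0.4731644289110117
pencil y -0.0775 [0.01473662 0.01861153] -0.104 -0.0297 world [ 0.68150406 -0.02042585]
box/neck rail fr [-0.167   0.1893] world [0.5076 0.2419] 152 [0.064 0.046] 62.9
box/neck rail fr [-0.0377  0.133 ] world [0.6383 0.189 ] 1612 [0.084 0.121] 1.4
box/neck rail fr [-0.0306 -0.0793] world [ 0.651 -0.023] 294 [0.042 0.046] 88.6
```

Contact with the rail at 13 N. I'll back off and inspect.

Call:
play_rows([
  [[0,0,0,-0.1,0,0,40],[0,0,0,-0.3,0,0,40],[0,0,0,0,0,-0.4,40],[0,0,0,-0.3,0,-0.3,40],[0,0,0,-0.4,0,0,40]],
])

```text
time: 21.58
tool_pos: [0.5127, -0.0253, 0.101]
tcp_rot: [3.14, 0.04, 0.025]
wrist_force: [2.4, -0.4, 1.9]
width: 0.463
grip_force: 0.0
```

Call:
play_rows([
  [[0,0,0,-0.4,0.1,0,40],[0,0,0,-0.2,0.38,0,40],[0,0,0,0,0.4,0,40],[0,0,0,0,0.4,0,40],[0,0,0,0,0.4,0,40]],
])

```text
time: 22.0
tool_pos: [0.4509, -0.1949, 0.0954]
tcp_rot: [3.14, 0.041, 0.006]
wrist_force: [0.7, 1.0, -0.4]
width: 0.471
grip_force: 0.0
```

```bash
python3 st.py;  python3 m.py 15 2>&1| grep -E "box|pencil|near|rail fr"; python3 -c "
import cv2;a=cv2.imread('pics/scene15.png')[165:305,195:465];cv2.imwrite('pics/crop15.png',cv2.resize(a,None,fx=2.9,fy=2.9,interpolation=2))"
```

```text
t 22.0 rail fr [-0.2326 -0.2586  0.0954] yaw 0.026 z [ 0.004 -0.002 -1.   ] F [ 0.7  1.  -0.4] q6 1.09 w 0.4709818162025569
top yaw -1e-04 near [0.6768949  0.06665946] -0.0134 0.011 line n 26
pencil y -0.0899 [0.01891479 0.00132023] -0.1261 -0.0621 world [ 0.67688873 -0.02324054]
stop rail fr [-0.0318 -0.0878] world [ 0.6451 -0.0212] 126 [0.062 0.062] 44.8
stop rail fr [-0.052   0.1728] world [0.6249 0.2395] 209 [0.089 0.073] 1.4
stop rail fr [-0.1921  0.1732] world [0.4848 0.2399] 68 [0.055 0.074] 55.0
box/neck rail fr [-0.0456  0.1235] world [0.6313 0.1902] 1049 [0.082 0.12 ] 1.3
box/neck rail fr [-0.0331 -0.0874] world [ 0.6437 -0.0207] 181 [0.042 0.047] 88.8
box/neck rail fr [-0.191   0.1771] world [0.4859 0.2438] 95 [0.052 0.064] 43.0
scene yaw 0.0263 near [0.6791312  0.05378636] -0.0344 0.0111 line n 34
pencil y -0.07525000000000001 [0.01887866 0.00569715] -0.1293 -0.0293 world [ 0.68110671 -0.02143771]
stop rail fr [-0.1639  0.1922] world [0.5102 0.2416] 125 [0.075 0.047] 68.5
stop rail fr [-0.0435  0.1484] world [0.6318 0.201 ] 383 [0.093 0.144] 0.8
stop rail fr [-0.0295 -0.0761] world [ 0.6517 -0.023 ] 200 [0.061 0.062] 89.8
box/neck rail fr [-0.1661  0.1928] world [0.508  0.2422] 148 [0.064 0.046] 69.9
box/neck rail fr [-0.0374  0.1362] world [0.6382 0.1889] 1620 [0.083 0.121] 1.4
box/neck rail fr [-0.0302 -0.076 ] world [ 0.651 -0.023] 289 [0.042 0.046] 88.6
```

View pics/crop15.png

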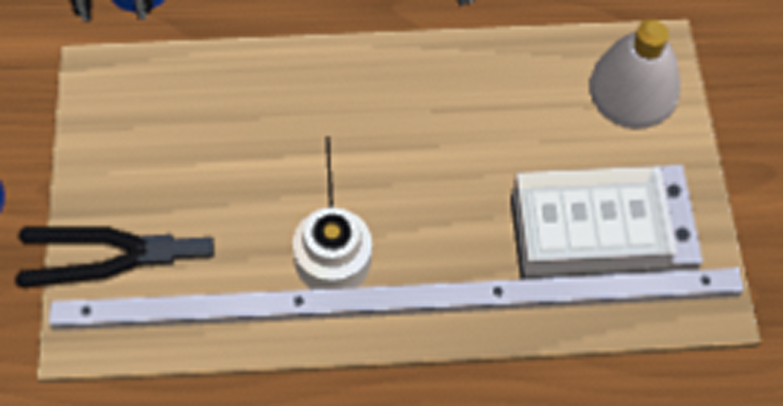

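The crop shows the socket touching the rail on the pencil line at (332,245), and the box seated in the corner at (595,220). Both views put the socket within about 1.5 mm of its target. The box is within about 1 mm by the top view, and the scene view is within 2.5 mm.

```bash
python3 -c "
from workcell import bot
print(bot.finish_job())"
```

```text
the job is handed in; nothing more can be done
None
```

The job is handed in, with no verdict returned: the last camera check put the fuse box in the fence corner and the bulb socket against the rail on the pencil line, both within tolerance, at 22 s of the 72 s allowed.

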